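# Seat the bayonet collar on the filter cell and hold it home

## Task

Lift the knurled collar up and off its post on the rack, set it over the spigot of the steel filter cell, and turn it until its hidden keyways drop over the spigot's pins. Then push it fully home against the sprung seal plate and finish while still gripping it and holding it down there, level, for the leak test. Leave everything else on the bench where it is.

Things in the scene. Friction and masses are not known exactly. Their poses are not given: they have to be found in the camera images.
- collar: Collar to be fitted: bare aluminium ring, finely knurled outside, 58 mm diameter, 40 mm tall, about 0.16 kg, hanging mouth down on any one of the rack's three posts. Origin: centre of its underside (mouth), z up along its axis. Inside, from the mouth to 22 mm up, the bore is 38 mm with three keyways 10 mm wide, 120 degrees apart, unseen from outside; their angle to the collar's x is not given.
- collar_top (a point): Centre of the collar's top face, 40 mm above its underside. The top is a 5 mm web with a 21 mm hole; the web rests on the post's shoulder 35 mm above the collar's mouth, so the collar must rise 45 mm to clear the post and its nub.
- cell: Filter cell, a fixed upright stainless pot: base flange 120 mm diameter, 12 mm thick; body 84 mm (92 mm at the rim), 80 mm tall; one outlet stub along its +x out to 86 mm from the axis, 45 mm up. Origin: centre of its underside on the bench, z up along its axis. On top stand the sprung seal plate (68 mm diameter, top 98 mm above the bench when free) and, through it, the spigot with its pins.
- tip (a point): Top of the cell's spigot, on its axis, 121 mm above the bench. The spigot is 34 mm in diameter, tapering to 25 mm over its last 6 mm; the collar's bore passes it with 2 mm to spare all round.
- pins (a point): Point on the cell's axis level with the tops of the spigot's three pins, 106 mm above the bench. Pins: 6 mm wide and tall, 120 degrees apart, out to 23.3 mm from the axis, at an unlisted angle that differs each time. Out of line the collar rests on them; in line within about 0.08 rad it drops 8 mm to the plate. A third of a turn (2.1 rad) either way always finds it.
- home (a point): Point on the cell's axis, 89 mm above the bench: where the centre of the collar's underside lies when the collar is pushed right home, 9 mm below the free plate.
- seat (a joint): Travel of the sprung seal plate, m: 0 free (up), grows as it is pressed down, 0.009 at its stop. The spring pushes up with 4.5 N free and about 10 N at the stop, more than the collar's weight, so a released collar rises again.
- rack: Fixed wooden rack base 70 x 290 x 18 mm; origin: centre of its underside. Three upright steel posts 25 mm in diameter stand on it in a row along its y, at y = -100, 0 and +100 mm; each ends in a shoulder 120 mm above the bench with a 15 mm nub 8 mm taller. The collar's underside hangs 85 mm above the bench.
- sleeve: Smooth aluminium sleeve, 44 mm diameter, 55 mm tall, hanging on another post of the rack; leave it. Origin: centre of its underside.
- dish: Smooth low aluminium cap ring, 62 mm diameter, 18 mm tall, hanging on another post of the rack; leave it. Origin: centre of its underside.
- bottle: Corked clear bottle, 72 mm diameter, 210 mm tall, standing; leave it. Origin: underside.
- spray: Spray can, 52 mm diameter, 160 mm tall, standing; leave it. Origin: underside.
- labels: Roll of labels lying flat, 90 mm diameter, 50 mm tall; leave it. Origin: underside.
- jar: Small amber jar, 48 mm diameter, 60 mm tall, standing; leave it. Origin: underside.
- wrench: Wrench, 170 mm long, lying flat; leave it. Origin: near its middle, on the bench.
- tray: White open tray, 80 x 140 x 35 mm; leave it. Origin: underside.

How it is judged:
By the outcome, as a careful person would: the job done as asked, in the order asked, and still so for the second after the job is handed in, while the arm keeps its last pose, push and grip.
It also fails if it takes over 64 s, if anything falls off the work surface, if the arm or the gripper's body presses on something with over 40 N, if the wrist force passes 120 N, or if a joint passes its speed limit or range.

## Robot

A 7-joint arm with a two-finger parallel gripper is mounted at the origin on the work surface. World frame = base frame: x ahead of the robot, y to its left, z up, the work surface at z = 0. Lengths are in m, angles in rad, forces in N, time in s.
With the tool pointing down it reaches from about 0.4 to 0.85 m from the base axis. Payload 4.5 kg.
Tool frame: the origin (TCP) lies at the very end of the fingers, on their centre line; the grasp point (between the pads) lies 19 mm behind it (r.pinch_z is the distance from the TCP to the grasp point, in m); z points along the fingers, y is the line along which they close (so a half turn about z gives the same grasp; the last joint's range is limited). The gripper opens to 88 mm and grips with 3 to 60 N. Pads are 18 mm wide; open, the fingers measure 123 mm over their backs; the gripper's body (75 mm by 187 mm) begins 45 mm behind the grasp point.
Start: joints at [1.151, 0.689, -0.195, 1.565, 0.157, 0.902, -0.215], TCP at [0.274, -0.562, 0.239] pointing down, gripper open.
Joint ranges: [-3.01, 3.01], [-0.46, 2.08], [-1.47, 1.51], [0.13, 2.56], [-1, 4.14], [0.04, 2.09], [-2.66, 2.66]. Speed limits (rad/s): [2.57, 2.57, 3.14, 3.14, 3.14, 3.14, 3.14].

## Interface

Orientations are given as a unit quaternion [x, y, z, w].
In Python, from plant import r, cams gives the robot as it stands.
- The arm moves only by the shell command python3 -m pendant 'ROWS' [FORCE]. ROWS is JSON, a list of rows, each a list of 3 entries, a list of its own where there are three numbers: the closure, from -1 (fully open) to 1 (shut), then the shift along the tool's x, y, z in mm, then the turn, a rotation vector about the tool's x, y, z in degrees. A call has 1 to 8 rows; each row shifts and turns the commanded pose from where the row before left it, along the tool's axes as they then stand; what a row does not reach is not made up. A row lasts 1/8 s, in which the tool goes at most 62.5 mm and 10.7 degrees, less where a joint would pass 70% of its speed; a pose out of reach is approached as far as the arm can. A call with a gripper value outside its range is refused whole. The fingers move at their own pace and stop on an object; FORCE is the grip in N (left out, the last holds). Time passes only in rows, so rows that do not move let the fingers close. It gives the time, the measured TCP pose, the force, the opening and the grip force at its end, in the units of the state.
- r.get_state(): the state, without advancing time (a new reading comes with each control period).
- cams.snapshot(name): name is "scene" or "top" or "wrist"; returns a dict with "img" (384x512x3 uint8, red, green, blue), "camera_matrix" (3x3 intrinsics, pixels), "camera_from_world" (4x4, takes a point from world to camera coordinates); the wrist camera has in their place "tool_from_camera" (4x4, takes a point from camera to tool coordinates, whose origin is the TCP and whose axes are the flange's). Camera axes: x right, y up, looking along -z (the intrinsics and any distortion apply to the point x, -y, -z); pixel columns grow to the right and rows downward; lengths in m; the calibration is good to about 2 mm. A picture is of the moment at which its call begins: read the wrist's pose just before it. There is no depth.
- r.finish_job(): hands the job in; it is judged then, once.
The state is a dict: "clock": time; "q": joint angles; "qd": joint speeds; "joint_torque": joint torques, N m; "tool_pos": TCP position; "eef_rot": TCP orientation; "contact_force": force on the tool from outside, world axes, zero at the start; "moment": the same for the moment, N m; "opening": opening from 0.0 (shut) to 1.0 (fully open); "finger_force": force on a finger pad.
Only numpy, scipy, OpenCV 4.12 (cv2) and the standard library are available. Lean on these libraries where they do the work, as an engineer would, in place of code of your own. Each camera call takes 0.05 s, during which the arm holds its last target. There are 200 camera calls.

## Working session

There is one attempt and no reset: what is moved stays moved. The work goes in short steps, Python scripts to look and compute and a shell command to move; the robot and the scene stay as the last step left them, time stands still between calls to the robot, and variables do not carry over. Pictures are saved under pics/ and viewed, at most 10 in all, crops included, and the job is handed in when it is done.

```bash
ls; mkdir -p pics
cat > h.py <<'E'
import numpy as np, cv2
from plant import r, cams
from scipy.spatial.transform import Rotation as R
def snap(name, fn=None):
    s=r.get_state(); d=cams.snapshot(name)
    if fn: cv2.imwrite('pics/'+fn, d['img'][:,:,::-1])
    K=np.array(d['camera_matrix'])
    if name=='wrist':
        T=np.eye(4); T[:3,:3]=R.from_quat(s['eef_rot']).as_matrix(); T[:3,3]=s['tool_pos']
        C=T@np.array(d['tool_from_camera'])
    else: C=np.linalg.inv(np.array(d['camera_from_world']))
    return d,K,C
def onz(K,C,uv,z):
    p=np.linalg.solve(K,[uv[0],uv[1],1]); v=C[:3,:3]@np.array([p[0],-p[1],-p[2]])
    o=C[:3,3]; return o+v*(z-o[2])/v[2]
def proj(K,C,P):
    q=np.linalg.inv(C)@np.append(P,1); p=K@np.array([q[0],-q[1],-q[2]]); return p[:2]/p[2]
E
python3 - <<'E'
from h import *
s=r.get_state(); print(s)
for n in ['top','scene']:
    d,K,C=snap(n,n+'0.png'); print({k:v for k,v in d.items() if k!='img'}.keys(),K,C.round(3))
a=cv2.imread('pics/top0.png');b=cv2.imread('pics/scene0.png')
print(cams.snapshot('wrist')['tool_from_camera'])
E
```

```text
pics
{'clock': 0.0, 'q': array([ 1.15080525,  0.68997384, -0.19448442,  1.56634957,  0.15731603,
        0.90252583, -0.21511315]), 'qd': array([ 4.29876405e-04,  8.86913185e-04,  3.07173964e-05,  1.43704740e-03,
       -2.27540136e-04,  1.08710167e-03, -1.01231048e-03]), 'joint_torque': array([ 9.00883351e-04, -5.27571881e+01, -1.26722731e+00, -1.53430635e+01,
       -5.27563167e-02,  6.60869671e-03,  1.78691766e-04]), 'tool_pos': array([ 0.27363766, -0.56119775,  0.23791416]), 'eef_rot': array([ 9.74362382e-01,  2.24982395e-01, -2.92596308e-04, -8.85479219e-04]), 'contact_force': array([-0.34976629, -0.96572174,  0.41630946]), 'moment': array([0.01059002, 0.00734791, 0.00517428]), 'finger_force': 0.0, 'opening': 0.9997044016056783}
dict_keys(['camera_matrix', 'camera_from_world']) [[410.20827532   0.         250.23642887]
 [  0.         410.20827532 191.97245177]
 [  0.           0.           1.        ]] [[-2.200e-02  9.920e-01 -1.270e-01  4.000e-01]
 [-1.000e+00 -2.300e-02  1.000e-03  3.600e-02]
 [-2.000e-03  1.270e-01  9.920e-01  1.486e+00]
 [ 0.000e+00  0.000e+00  0.000e+00  1.000e+00]]
dict_keys(['camera_matrix', 'camera_from_world']) [[499.25840753   0.         254.46426663]
 [  0.         499.25840753 194.97122469]
 [  0.           0.           1.        ]] [[ 0.833 -0.454  0.315  1.007]
 [ 0.553  0.694 -0.462 -0.623]
 [-0.009  0.559  0.829  1.288]
 [ 0.     0.     0.     1.   ]]
[[ 1.12806035e-04  9.48909524e-01  3.15548256e-01  8.30451371e-02]
 [ 9.99999991e-01 -1.30594759e-04  3.52294045e-05  1.71788031e-03]
 [ 7.46384659e-05  3.15548249e-01 -9.48909530e-01 -1.45219211e-01]
 [ 0.00000000e+00  0.00000000e+00  0.00000000e+00  1.00000000e+00]]
```

View pics/top0.png

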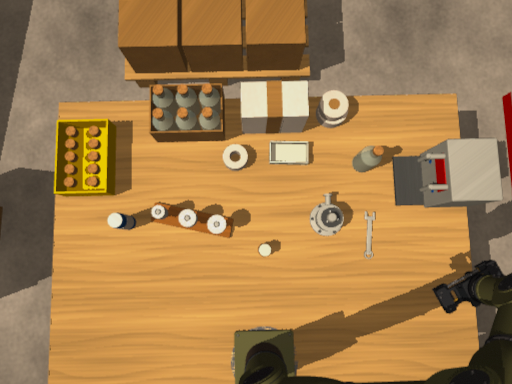

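View pics/scene0.png

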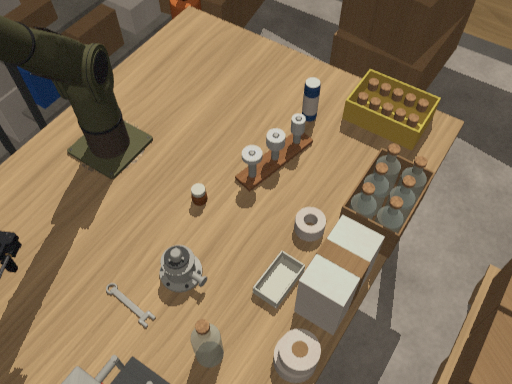

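The top view shows the rack objects at about (159,212), (187,217) and (216,224), and the cell at (327,216). In the scene view the rack objects are at (253,155), (276,138) and (298,122). I'll enlarge these to identify them.

Run:
```python
import cv2,numpy as np
a=cv2.imread('pics/top0.png');b=cv2.imread('pics/scene0.png')
f=lambda im,x,y,w,h:cv2.resize(im[y:y+h,x:x+w],(400,300),interpolation=cv2.INTER_CUBIC)
cv2.imwrite('pics/z1.png',np.vstack([np.hstack([f(b,230,100,100,75),f(b,140,230,80,60)]),np.hstack([f(a,145,190,100,75),f(a,287,185,80,60)])]))
```

```text
(no output)
```

View pics/z1.png

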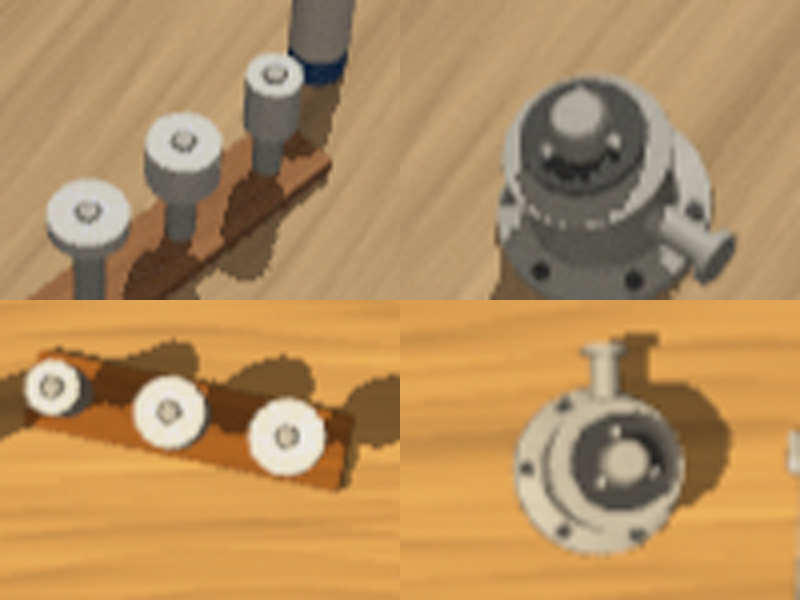

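The collar is the middle object: 58 mm across and 40 mm tall, between the low dish and the tall narrow sleeve. The cell's spigot and three pins are visible in the top view. Next I'll measure their positions.

Run:
```python
from h import *
d,K,C=snap('top'); d2,K2,C2=snap('scene')
im=d['img'].astype(int)
m=((im.min(2)>200)).astype(np.uint8); 
n,l,st,ce=cv2.connectedComponentsWithStats(m)
for i in range(1,n):
    x,y=ce[i]
    if 145<x<235 and 195<y<240 and st[i,4]>20:
        P=onz(K,C,ce[i],.125); print('rack',ce[i],st[i],P.round(4),'scene px',proj(K2,C2,P))
print('collar hand',onz(K,C,(187.1,217.6),.125))
tip=onz(K,C,(287+(628-400)/5,185+(463-300)/5),.121); print('tip',tip, 'scene px',proj(K2,C2,tip),'expect',(140+176/5,230+100/5))
for u,v in [(615,432),(655,470),(605,482)]:
    P=onz(K,C,(287+(u-400)/5,185+(v-300)/5),.106); e=P-tip; print('pin',P.round(4),np.hypot(*e[:2]),np.degrees(np.arctan2(e[1],e[0])))
s=r.get_state();Rm=R.from_quat(s['eef_rot']).as_matrix();print(Rm.round(3),s['q'])
```

```text
rack [157.09433962 211.49056604] [152 206  11  12  53] [0.5158 0.3462 0.125 ] scene px [298.17896874 116.89924343]
rack [186.55844156 217.63636364] [179 210  16  16 154] [0.4931 0.2482 0.125 ] scene px [275.4174973  133.79540296]
rack [216.04232804 223.84126984] [208 216  17  17 189] [0.4704 0.1506 0.125 ] scene px [251.52579825 151.46680816]
collar hand [0.49320535 0.24644497 0.125     ]
tip [ 0.48254645 -0.2369805   0.121     ] scene px [173.42508089 250.90722185] expect (175.2, 250.0)
pin [ 0.5045 -0.2322  0.106 ] 0.02248946328792385 12.196289198834485
pin [ 0.4783 -0.2579  0.106 ] 0.02133759057597442 -101.37017346618264
pin [ 0.471  -0.2239  0.106 ] 0.017396213450020515 131.3886321701843
[[ 0.899  0.438 -0.   ]
 [ 0.438 -0.899  0.001]
 [-0.    -0.001 -1.   ]] [ 1.1508171   0.68951558 -0.19458949  1.56574727  0.15724549  0.90254363
 -0.2151253 ]
```

```bash
python3 -m pendant '[[-1,[34.5,-39.4,0],[0,0,0]],[-1,[34.5,-39.4,0],[0,0,0]],[-1,[34.5,-39.4,0],[0,0,0]],[-1,[34.5,-39.4,0],[0,0,0]],[-1,[34.5,-39.4,0],[0,0,0]],[-1,[34.5,-39.4,0],[0,0,0]],[-1,[34.5,-39.4,0],[0,0,0]],[-1,[34.5,-39.4,0],[0,0,0]]]' 30
python3 -m pendant '[[-1,[34.5,-39.4,0],[0,0,0]],[-1,[34.5,-39.4,0],[0,0,0]],[-1,[34.5,-39.4,0],[0,0,0]],[-1,[34.5,-39.4,0],[0,0,0]],[-1,[34.5,-39.4,0],[0,0,0]],[-1,[34.5,-39.4,0],[0,0,0]],[-1,[34.5,-39.4,0],[0,0,0]],[-1,[34.5,-39.4,0],[0,0,0]]]'
python3 -m pendant '[[-1,[0,0,0],[0,0,-8.5]],[-1,[0,0,0],[0,0,-8.5]],[-1,[0,0,0],[0,0,-8.5]],[-1,[0,0,0],[0,0,-8.5]],[-1,[0,0,0],[0,0,-8.5]],[-1,[0,0,0],[0,0,-8.5]],[-1,[0,0,0],[0,0,0]]]'
cat >> h.py <<'E'
def ts():
    s=r.get_state();Rm=R.from_quat(s['eef_rot']).as_matrix()
    print('t',round(s['clock'],2),'pos',s['tool_pos'].round(4),'yang',np.degrees(np.arctan2(Rm[1,1],Rm[0,1])).round(1),'z',Rm[:,2].round(3),'q',s['q'].round(2),'F',s['contact_force'].round(1),'op',round(s['opening'],3),'ff',round(s['finger_force'],1))
    return s,Rm
E
python3 - <<'E'
from h import *
ts(); snap('wrist','w1.png')
E
```

```text
clock: 1.25
tool_pos: [0.3844, -0.1559, 0.2389]
eef_rot: [0.974, 0.225, 0.0, 0.0]
contact_force: [1.6, -0.4, -0.5]
opening: 1.002
finger_force: 0.0
clock: 2.25
tool_pos: [0.4941, 0.2485, 0.2387]
eef_rot: [0.974, 0.225, 0.0, 0.0]
contact_force: [0.1, -0.7, 0.1]
opening: 1.001
finger_force: 0.0
clock: 3.12
tool_pos: [0.4937, 0.2467, 0.2386]
eef_rot: [0.783, 0.622, -0.0, -0.0]
contact_force: [-0.6, -0.8, 0.3]
opening: 0.998
finger_force: 0.0
t 3.12 pos [0.4937 0.2467 0.2386] yang -13.1 z [-0.  0. -1.] q [-0.32  0.61 -0.37  1.78  0.29  0.8  -1.06] F [-0.6 -0.8  0.3] op 0.998 ff 0.0
```

View pics/w1.png

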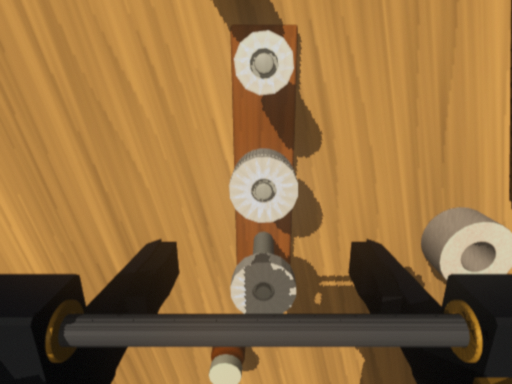

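Run:
```python
from h import *
d,K,C=snap('wrist')
for P in ([.5158,.3462,.125],[.4932,.2474,.125],[.4704,.1506,.125]): print(proj(K,C,np.array(P)))
for uv in [(264,62),(264,187),(264,290)]:
  for z in(.125,.14): print(uv,onz(K,C,uv,z))
print(C[:3,3])
```

```text
[259.55694631  59.38015333]
[260.59406635 189.17019916]
[260.71890086 289.85995336]
(264, 62) [0.51861427 0.34368402 0.125     ]
(264, 62) [0.51835076 0.34263343 0.14      ]
(264, 187) [0.49643836 0.24861178 0.125     ]
(264, 187) [0.49746002 0.25307096 0.14      ]
(264, 290) [0.47337767 0.14974631 0.125     ]
(264, 290) [0.47573578 0.1599351  0.14      ]
[0.51406736 0.32555589 0.38382797]
```

The wrist view agrees with the top view to about 3 mm: the knurled collar is at (264,187), the sleeve at (264,62) and the dish at (264,290). I'll descend and grip.

```bash
python3 -m pendant '[[-1,[1,1,30],[0,0,0]],[-1,[0,0,30],[0,0,0]],[-1,[0,0,30],[0,0,0]],[-1,[0,0,25],[0,0,0]],[-1,[0,0,20],[0,0,0]],[-1,[0,0,12],[0,0,0]],[-1,[0,0,0],[0,0,0]]]'
python3 -m pendant '[[1,[0,0,0],[0,0,0]],[1,[0,0,0],[0,0,0]],[1,[0,0,0],[0,0,0]],[1,[0,0,0],[0,0,0]],[1,[0,0,0],[0,0,0]],[1,[0,0,0],[0,0,0]],[1,[0,0,0],[0,0,0]],[1,[0,0,0],[0,0,0]]]' 30
python3 - <<'E'
from h import *
ts()
E
```

```text
clock: 4.1
tool_pos: [0.4947, 0.2475, 0.0912]
eef_rot: [0.783, 0.622, -0.001, 0.0]
contact_force: [-0.2, -0.3, 1.1]
opening: 0.999
finger_force: 0.0
clock: 5.1
tool_pos: [0.4951, 0.2477, 0.0921]
eef_rot: [0.783, 0.623, 0.0, 0.0]
contact_force: [-0.7, -0.2, 6.4]
opening: 0.655
finger_force: 30.0
t 5.1 pos [0.4951 0.2477 0.0921] yang -13.0 z [ 0.  0. -1.] q [-0.4   0.82 -0.25  1.9   0.41  0.47 -1.17] F [-0.7 -0.2  6.4] op 0.655 ff 30.0
```

```bash
python3 -m pendant '[[1,[0,0,-10],[0,0,0]],[1,[0,0,-20],[0,0,0]],[1,[0,0,-25],[0,0,0]],[1,[0,0,-30],[0,0,0]],[1,[0,0,-30],[0,0,0]],[1,[0,0,-28],[0,0,0]],[1,[0,0,0],[0,0,0]],[1,[0,0,0],[0,0,0]]]' 45
python3 -m pendant '[[1,[-20,4,0],[0,0,0]],[1,[-39.6,8.1,0],[0,0,0]],[1,[-39.6,8.1,0],[0,0,0]],[1,[-39.6,8.1,0],[0,0,0]],[1,[-39.6,8.1,0],[0,0,0]],[1,[-39.6,8.1,0],[0,0,0]],[1,[-39.6,8.1,0],[0,0,0]],[1,[-39.6,8.1,0],[0,0,0]]]'
python3 -m pendant '[[1,[-39.6,8.1,0],[0,0,0]],[1,[-39.6,8.1,0],[0,0,0]],[1,[-39.6,8.1,0],[0,0,0]],[1,[-39.6,8.1,0],[0,0,0]],[1,[-20,4,0],[0,0,0]],[1,[0,0,0],[0,0,0]],[1,[0,0,0],[0,0,0]]]'
python3 - <<'E'
from h import *
ts(); d,K,C=snap('wrist','w2.png')
for P in ([.4825,-.237,.121],[.4825,-.237,.106]): print(proj(K,C,np.array(P)))
E
```

```text
clock: 6.1
tool_pos: [0.4943, 0.2469, 0.2337]
eef_rot: [0.783, 0.623, -0.001, 0.0]
contact_force: [0.2, 1.1, -1.5]
opening: 0.649
finger_force: 45.0
clock: 7.1
tool_pos: [0.4856, -0.0586, 0.2338]
eef_rot: [0.783, 0.622, -0.001, -0.0]
contact_force: [0.1, 0.5, -1.0]
opening: 0.654
finger_force: 45.0
clock: 7.98
tool_pos: [0.4819, -0.2366, 0.2342]
eef_rot: [0.782, 0.623, -0.0, -0.001]
contact_force: [-0.4, 0.3, -2.7]
opening: 0.649
finger_force: 45.0
t 7.97 pos [ 0.4819 -0.2366  0.2342] yang -12.9 z [-0.001  0.001 -1.   ] q [ 0.63  0.6  -0.43  1.83  0.34  0.78 -0.2 ] F [-0.4  0.3 -2.7] op 0.649 ff 45.0
[262.37031587 190.26146561]
[262.45119882 185.19042713]
```

View pics/w2.png

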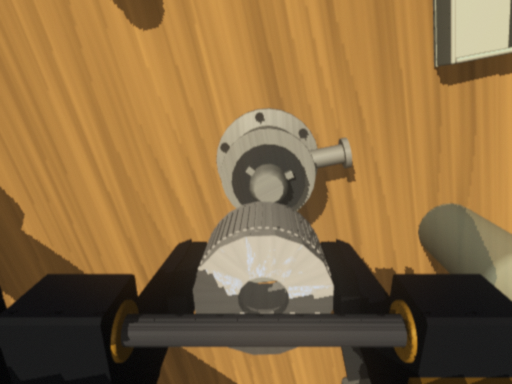

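The collar is held. The cell's spigot tip is near (268,182), with pins at about (250,174) and (289,174). I'll measure the tip by its contour.

Run:
```python
from h import *
im=cv2.imread('pics/w2.png')
cv2.imwrite('pics/z2.png',cv2.resize(im[135:220,215:325],None,fx=7,fy=7,interpolation=cv2.INTER_CUBIC))
```

```text
(no output)
```

View pics/z2.png

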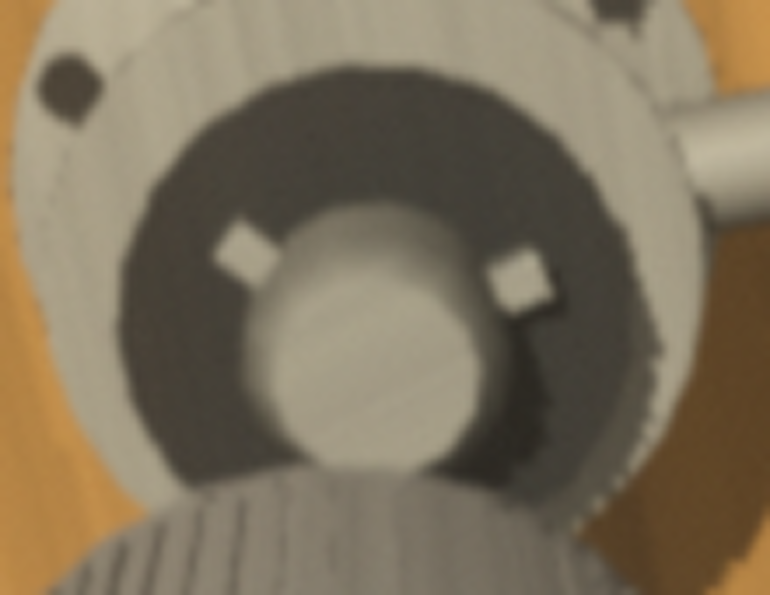

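Run:
```python
from h import *
s,Rm=ts(); d,K,C=snap('wrist')
t=onz(K,C,(268.6,187.6),.121); print(t, 'tool delta mm',(Rm.T@(t-s['tool_pos'])*1e3).round(1))
for c in [(228,236),(546,272)]:
    P=onz(K,C,(215+c[0]/7,135+c[1]/7),.106); e=P-t; print(np.hypot(*e[:2]),np.degrees(np.arctan2(e[1],e[0])))
```

```text
t 8.03 pos [ 0.4823 -0.2362  0.2344] yang -12.9 z [-0.001  0.001 -1.   ] q [ 0.63  0.6  -0.43  1.83  0.34  0.78 -0.2 ] F [-0.  -0.5 -1.6] op 0.65 ff 45.0
[ 0.48856035 -0.23555776  0.121     ] tool delta mm [  2.    6.1 113.4]
0.022230678799036806 132.32701166388625
0.023084455536137 7.5399496044584415
```

```bash
python3 -m pendant '[[1,[2,5,0],[0,0,0]],[1,[0,0,30],[0,0,0]],[1,[0,0,30],[0,0,0]],[1,[0,0,25],[0,0,0]],[1,[0,0,13],[0,0,0]],[1,[0,0,0],[0,0,0]],[1,[0,0,0],[0,0,0]]]'
python3 -m pendant '[[1,[0,0,3],[0,0,0]],[1,[0,0,3],[0,0,0]],[1,[0,0,2],[0,0,0]],[1,[0,0,0],[0,0,0]]]'
```

```text
clock: 8.95
tool_pos: [0.4888, -0.2369, 0.1376]
eef_rot: [0.783, 0.623, 0.0, 0.001]
contact_force: [1.0, 0.3, -2.8]
opening: 0.647
finger_force: 45.0
clock: 9.45
tool_pos: [0.4878, -0.2368, 0.1286]
eef_rot: [0.783, 0.623, -0.0, -0.0]
contact_force: [-0.3, -0.7, -0.6]
opening: 0.65
finger_force: 45.0
```

Run:
```python
from h import *
ts(); d,K,C=snap('scene'); im=d['img'][:,:,::-1]
cv2.imwrite('pics/s2.png',cv2.resize(im[200:310,110:250],None,fx=5,fy=5,interpolation=cv2.INTER_CUBIC))
```

```text
t 9.45 pos [ 0.4878 -0.2368  0.1286] yang -13.0 z [-0.  0. -1.] q [ 0.57  0.76 -0.33  1.91  0.45  0.55 -0.29] F [-0.3 -0.7 -0.6] op 0.65 ff 45.0
```

View pics/s2.png

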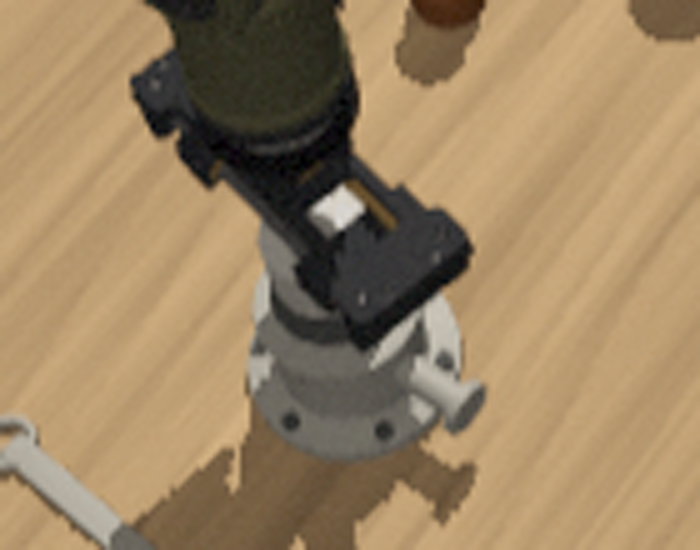

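The picture shows the collar centred over the spigot (crop (310,260)), with no contact yet. I'll lower it gently and read the force.

```bash
python3 -m pendant '[[1,[0,0,2],[0,0,0]],[1,[0,0,2],[0,0,0]],[1,[0,0,0],[0,0,0]]]'
python3 -m pendant '[[1,[0,0,2],[0,0,0]],[1,[0,0,2],[0,0,0]],[1,[0,0,0],[0,0,0]]]'
python3 -m pendant '[[1,[0,0,2],[0,0,0]],[1,[0,0,2],[0,0,0]],[1,[0,0,0],[0,0,0]]]'
```

```text
clock: 9.88
tool_pos: [0.4878, -0.2368, 0.1245]
eef_rot: [0.783, 0.623, -0.0, -0.0]
contact_force: [0.7, -0.2, -1.6]
opening: 0.65
finger_force: 45.0
clock: 10.25
tool_pos: [0.4877, -0.2367, 0.1205]
eef_rot: [0.783, 0.623, -0.0, -0.0]
contact_force: [-0.4, 0.1, -2.6]
opening: 0.651
finger_force: 45.0
clock: 10.62
tool_pos: [0.4877, -0.2366, 0.1165]
eef_rot: [0.783, 0.623, -0.0, -0.0]
contact_force: [-0.9, -0.1, -1.8]
opening: 0.652
finger_force: 45.0
```

Passing the spigot freely. Now down to the pins.

```bash
python3 -m pendant '[[1,[0,0,1.5],[0,0,0]],[1,[0,0,1.5],[0,0,0]],[1,[0,0,0],[0,0,0]]]'
python3 -m pendant '[[1,[0,0,1],[0,0,0]],[1,[0,0,0.5],[0,0,0]],[1,[0,0,0],[0,0,0]]]'
```

```text
clock: 11.0
tool_pos: [0.4877, -0.2367, 0.1135]
eef_rot: [0.783, 0.623, -0.0, -0.0]
contact_force: [-0.9, 1.7, -1.9]
opening: 0.65
finger_force: 45.0
clock: 11.38
tool_pos: [0.4878, -0.2367, 0.113]
eef_rot: [0.783, 0.623, -0.0, 0.0]
contact_force: [-4.0, 2.4, 7.1]
opening: 0.652
finger_force: 45.0
```

```bash
for i in 1; do
python3 -m pendant '[[1,[0,0,0.4],[0,0,4]],[1,[0,0,0],[0,0,4]],[1,[0,0,0],[0,0,4]],[1,[0,0,0],[0,0,0]]]'
python3 -c "from h import *;s,_=ts();print(s['moment'].round(2))"; done
```

```text
clock: 11.88
tool_pos: [0.4877, -0.2372, 0.113]
eef_rot: [0.844, 0.537, -0.0, 0.0]
contact_force: [-2.6, 2.4, 9.6]
opening: 0.646
finger_force: 45.0
t 11.88 pos [ 0.4877 -0.2372  0.113 ] yang -25.1 z [-0.    -0.001 -1.   ] q [ 0.52  0.78 -0.26  1.92  0.39  0.49 -0.45] F [-2.6  2.4  9.6] op 0.646 ff 45.0
[ 0.35  0.93 -0.11]
```

```bash
python3 -m pendant '[[1,[0,0,0],[0,0,4]],[1,[0,0,0],[0,0,4]],[1,[0,0,0],[0,0,4]],[1,[0,0,0],[0,0,4]],[1,[0,0,0],[0,0,0]]]'
python3 -c "from h import *;s,_=ts();print(s['moment'].round(2))"
```

```text
clock: 12.5
tool_pos: [0.4879, -0.2372, 0.113]
eef_rot: [0.91, 0.414, -0.0, 0.001]
contact_force: [-3.5, 1.7, 10.4]
opening: 0.647
finger_force: 45.0
t 12.5 pos [ 0.4879 -0.2372  0.113 ] yang -41.0 z [ 0.    -0.001 -1.   ] q [ 0.48  0.77 -0.18  1.92  0.29  0.47 -0.63] F [-3.5  1.7 10.4] op 0.647 ff 45.0
[ 0.47  0.8  -0.07]
```

```bash
python3 -m pendant '[[1,[0,0,0],[0,0,4]],[1,[0,0,0],[0,0,4]],[1,[0,0,0],[0,0,4]],[1,[0,0,0],[0,0,4]],[1,[0,0,0],[0,0,0]]]'
python3 -c "from h import *;s,_=ts();print(s['moment'].round(2))"
```

```text
clock: 13.12
tool_pos: [0.488, -0.2374, 0.1128]
eef_rot: [0.959, 0.284, 0.0, 0.001]
contact_force: [-2.3, 1.6, 7.4]
opening: 0.655
finger_force: 45.0
t 13.12 pos [ 0.488  -0.2374  0.1128] yang -57.0 z [ 0.    -0.001 -1.   ] q [ 0.44  0.77 -0.11  1.92  0.18  0.45 -0.81] F [-2.3  1.6  7.4] op 0.655 ff 45.0
[ 0.35  0.73 -0.05]
```

```bash
python3 -m pendant '[[1,[0,0,0.2],[0,0,4]],[1,[0,0,0],[0,0,4]],[1,[0,0,0],[0,0,4]],[1,[0,0,0],[0,0,4]],[1,[0,0,0],[0,0,0]]]'
python3 -c "from h import *;s,_=ts();print(s['moment'].round(2))"
```

```text
clock: 13.75
tool_pos: [0.4883, -0.237, 0.1117]
eef_rot: [0.989, 0.148, 0.0, 0.0]
contact_force: [-0.3, 1.1, -1.1]
opening: 0.651
finger_force: 45.0
t 13.75 pos [ 0.4883 -0.237   0.1117] yang -72.9 z [ 0.001 -0.001 -1.   ] q [ 0.39  0.77 -0.05  1.93  0.08  0.44 -0.98] F [-0.3  1.1 -1.1] op 0.651 ff 45.0
[0.14 0.14 0.03]
```

```bash
python3 -m pendant '[[1,[0,0,0],[0,0,4]],[1,[0,0,0],[0,0,4]],[1,[0,0,0],[0,0,4]],[1,[0,0,0],[0,0,0]]]'
python3 -c "from h import *;s,_=ts();print(s['moment'].round(2))"
```

```text
clock: 14.25
tool_pos: [0.4873, -0.238, 0.1127]
eef_rot: [0.999, 0.043, -0.0, 0.001]
contact_force: [-4.4, -0.2, 10.2]
opening: 0.652
finger_force: 45.0
t 14.25 pos [ 0.4873 -0.238   0.1127] yang -85.0 z [-0.    -0.002 -1.   ] q [ 0.36  0.77  0.01  1.93 -0.01  0.44 -1.11] F [-4.4 -0.2 10.2] op 0.652 ff 45.0
[ 0.1   0.88 -0.14]
```

It dropped in at a yaw of about −73° and then rode back out. I'll turn back 12°.

```bash
python3 -m pendant '[[1,[0,0,0],[0,0,-4]],[1,[0,0,0],[0,0,-4]],[1,[0,0,0],[0,0,-4]],[1,[0,0,0],[0,0,0]],[1,[0,0,0],[0,0,0]]]'
python3 -c "from h import *;s,_=ts();print(s['moment'].round(2))"
```

```text
clock: 14.88
tool_pos: [0.4882, -0.237, 0.1117]
eef_rot: [0.989, 0.148, 0.0, 0.0]
contact_force: [-0.1, 0.6, -1.9]
opening: 0.647
finger_force: 45.0
t 14.88 pos [ 0.4882 -0.237   0.1117] yang -73.0 z [ 0.001 -0.    -1.   ] q [ 0.39  0.77 -0.05  1.93  0.08  0.44 -0.98] F [-0.1  0.6 -1.9] op 0.647 ff 45.0
[0.15 0.03 0.  ]
```

Free again. Pushing down 5 mm while watching the force.

```bash
python3 -m pendant '[[1,[0,0,1],[0,0,0]],[1,[0,0,1],[0,0,0]],[1,[0,0,0],[0,0,0]]]'
python3 -m pendant '[[1,[0,0,1.5],[0,0,0]],[1,[0,0,1.5],[0,0,0]],[1,[0,0,0],[0,0,0]]]'
python3 -c "from h import *;s,_=ts();print(s['moment'].round(2))"
```

```text
clock: 15.25
tool_pos: [0.4879, -0.2369, 0.1095]
eef_rot: [0.989, 0.148, -0.0, 0.0]
contact_force: [-0.7, 0.3, -2.3]
opening: 0.653
finger_force: 45.0
clock: 15.62
tool_pos: [0.4878, -0.2369, 0.1065]
eef_rot: [0.989, 0.148, -0.0, -0.0]
contact_force: [-0.8, 0.0, -1.5]
opening: 0.648
finger_force: 45.0
t 15.62 pos [ 0.4878 -0.2369  0.1065] yang -73.0 z [-0. -0. -1.] q [ 0.39  0.78 -0.05  1.93  0.08  0.43 -0.98] F [-0.8  0.  -1.5] op 0.648 ff 45.0
[-0.03 -0.01 -0.02]
```

```bash
python3 -m pendant '[[1,[0,0,1.5],[0,0,0]],[1,[0,0,1.5],[0,0,0]],[1,[0,0,1.5],[0,0,0]],[1,[0,0,1.5],[0,0,0]],[1,[0,0,0],[0,0,0]]]' 60
python3 -m pendant '[[1,[0,0,1],[0,0,0]],[1,[0,0,1],[0,0,0]],[1,[0,0,1],[0,0,0]],[1,[0,0,0],[0,0,0]]]'
python3 -m pendant '[[1,[0,0,0.5],[0,0,0]],[1,[0,0,0.5],[0,0,0]],[1,[0,0,0],[0,0,0]]]'
```

```text
clock: 16.25
tool_pos: [0.4881, -0.2369, 0.1008]
eef_rot: [0.989, 0.148, 0.0, 0.0]
contact_force: [-1.0, 0.5, 5.1]
opening: 0.649
finger_force: 60.0
clock: 16.75
tool_pos: [0.4881, -0.2369, 0.0978]
eef_rot: [0.989, 0.148, 0.0, 0.0]
contact_force: [-0.7, 0.6, 5.4]
opening: 0.649
finger_force: 60.0
clock: 17.12
tool_pos: [0.4881, -0.2369, 0.0969]
eef_rot: [0.989, 0.148, 0.0, 0.0]
contact_force: [-0.0, 0.7, 6.8]
opening: 0.648
finger_force: 60.0
```

```bash
python3 -m pendant '[[1,[0,0,0.5],[0,0,0]],[1,[0,0,0.5],[0,0,0]],[1,[0,0,0],[0,0,0]],[1,[0,0,0],[0,0,0]]]'
python3 -m pendant '[[1,[0,0,0.5],[0,0,0]],[1,[0,0,0.5],[0,0,0]],[1,[0,0,0],[0,0,0]],[1,[0,0,0],[0,0,0]]]'
python3 -c "from h import *;s,_=ts();print(s['moment'].round(2))"
```

```text
clock: 17.62
tool_pos: [0.4881, -0.2369, 0.0961]
eef_rot: [0.989, 0.148, 0.0, 0.0]
contact_force: [-0.7, -0.2, 7.5]
opening: 0.651
finger_force: 60.0
clock: 18.12
tool_pos: [0.4881, -0.2369, 0.096]
eef_rot: [0.989, 0.148, 0.0, 0.0]
contact_force: [-2.7, 2.1, 16.3]
opening: 0.649
finger_force: 59.9
t 18.12 pos [ 0.4881 -0.2369  0.096 ] yang -73.0 z [ 0.001 -0.    -1.   ] q [ 0.39  0.8  -0.04  1.93  0.08  0.41 -0.98] F [-2.7  2.1 16.3] op 0.649 ff 59.9
[0.68 0.76 0.02]
```

The stop is reached at exactly the predicted height, and the force jumped there. One last look before handing in.

```bash
python3 -m pendant '[[1,[0,0,0.3],[0,0,0]],[1,[0,0,0],[0,0,0]],[1,[0,0,0],[0,0,0]],[1,[0,0,0],[0,0,0]]]'
python3 - <<'E'
from h import *
ts(); d,K,C=snap('scene'); im=d['img'][:,:,::-1]
cv2.imwrite('pics/s3.png',cv2.resize(im[80:320,90:340],None,fx=2.4,fy=2.4,interpolation=cv2.INTER_CUBIC))
E
```

```text
clock: 18.62
tool_pos: [0.4881, -0.2369, 0.096]
eef_rot: [0.989, 0.148, 0.0, 0.0]
contact_force: [-3.0, -0.0, 19.8]
opening: 0.646
finger_force: 59.9
t 18.62 pos [ 0.4881 -0.2369  0.096 ] yang -73.0 z [ 0.001 -0.    -1.   ] q [ 0.39  0.8  -0.04  1.93  0.08  0.41 -0.98] F [-3.  -0.  19.8] op 0.646 ff 59.9
```

View pics/s3.png

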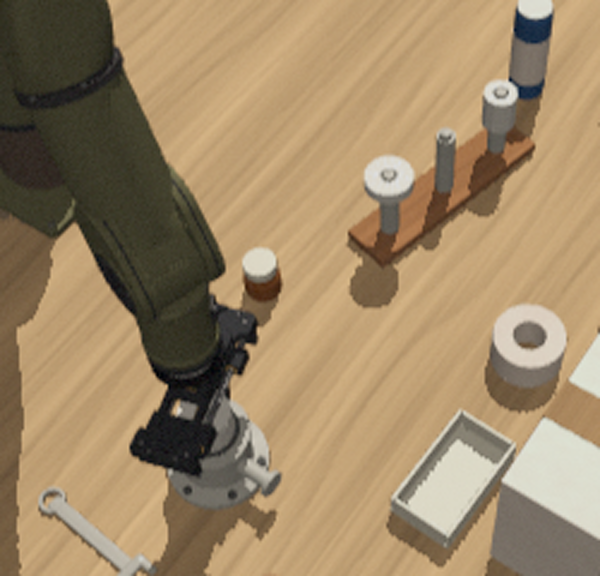

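The collar is home on the cell (crop (210,430)), its post is empty (445,160), and the sleeve, dish and other items haven't moved.

```bash
python3 -c "from h import *;print(r.finish_job());ts()"
```

```text
the job is handed in; nothing more can be done
None
the job is handed in; nothing more can be done
```

The collar is keyed over the spigot's pins and pushed home against the seal plate, still gripped level and held down at about 20 N, and I handed the job in at about 19 s with everything else where it was; no verdict came back.

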